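# Flip the empty bin's marker to red

### The arm

A 6-joint arm with a two-finger parallel gripper is mounted at the origin on the work surface. World frame = base frame: x ahead of the robot, y to its left, z up, the work surface at z = 0. Lengths are in m, angles in rad, forces in N, time in s.
With the tool pointing down it reaches from about 0.3 to 0.775 m from the base axis. Payload 14.6 kg.
Tool frame: the origin (TCP) lies at the very end of the fingers, on their centre line; the grasp point (between the pads) lies manip.grip_point_offset behind it (manip.grip_point_offset is the distance from the TCP to the grasp point, in m); z points along the fingers, y is the line along which they close (so a half turn about z gives the same grasp; the last joint's range is limited). The gripper opens to 94 mm and grips with 3 to 60 N. Pads are 16 mm wide; open, the fingers measure 119 mm over their backs; the gripper's body (75 mm by 177 mm) begins 78 mm behind the grasp point.
Start: joints at [-1.331, 0.3, 1.521, -0, 1.321, -0.067], TCP at [0.166, -0.524, 0.205] pointing down, gripper open.
Joint ranges: [-3.03, 3.03], [-0.79, 2.21], [0.23, 2.52], [-1.04, 4.18], [0, 3.07], [-2.55, 2.55]. Speed limits (rad/s): [2.22, 2.22, 2.57, 3.14, 3.14, 3.14].

### API

Orientations are given as [roll, pitch, yaw] about the fixed x, y, z axes, in that order (R = Rz(yaw) Ry(pitch) Rx(roll)).
In Python, from rig import manip gives the robot as it stands. Calls block until the motion is done:
- manip.move_to(position, orientation): joint-space move of the TCP to a pose.
- manip.move_linear(position, ori=None, v=0.15): straight line of the TCP; ori=None keeps the orientation; v is the mean speed in m/s.
- manip.movej(angles): joint-space move.
- manip.move_gripper(opening): finger opening in m; the grip force is fixed at half the most; returns when the fingers have stopped.
- manip.hold(seconds).
- manip.ik(position, orientation): joint angles nearest the present ones, or None.
- manip.get_obs(): the state.
- manip.read_camera(name): name is "scene" or "top" or "wrist"; returns (picture, depth): 384x512x3 uint8, red, green, blue; 384x512 float32, m along the optical axis (not along the pixel's ray), 0 where there is no reading.
- manip.calibration(name): a dict with "fov_y" (degrees; the focal length in pixels is half the picture's height over the tangent of half this angle, whatever the lens; pixels are square), "cx", "cy" (the principal point, pixels), "rvec" (rotation vector, rad) and "tvec" (3), from world to camera coordinates, as OpenCV has them; the wrist camera has in their place "mount" (4x4, takes a point from camera to tool coordinates, whose origin is the TCP and whose axes are the flange's). Camera axes: x right, y down, z forward; pixel columns grow to the right and rows downward; lengths in m; the calibration is good to about 2 mm. A picture is of the moment at which its call begins: read the wrist's pose just before it. calibration takes no time and is no camera call.
A pose or a line that the arm cannot do raises manip.Unreachable and nothing moves.
- manip.close_job(): hands the job in; it is judged then, once.
Trained networks look in the newest picture that a camera, given by its name, has taken for a name from the list of things; names that differ only in an ending like _2 or _b are one class to them, and where a whole thing is asked for, a point or a joint stands for the part that bears it (a point fixed in the world has none). Each returns a list of dicts, best first, with "p" (0 to 1); they miss things now and then, are a little off and sometimes report something else, mostly with a low value. They report only what shows in the picture. A call takes as long as a camera call.
- manip.recognise(camera, thing): "position" ([row, column] as shares, 0 to 1, of the picture: columns of its width, rows of its height, amid what is visible of it).
- manip.spot_point(camera, thing): "position" ([row, column] as shares, 0 to 1, of the picture: columns of its width, rows of its height: a listed point, or the origin of a listed thing).
The state is a dict: "t": time; "joints": joint angles; "dq": joint speeds; "tau": joint torques, N m; "eef_pos": TCP position; "orientation": TCP orientation; "wrist_force": force on the tool from outside, world axes, zero at the start; "moment": the same for the moment, N m; "width": finger opening in m; "gripper_force": force on a finger pad.
Only numpy, scipy, OpenCV 4.12 (cv2) and the standard library are available. Lean on these libraries where they do the work, as an engineer would, in place of code of your own. Each camera call takes 0.05 s, during which the arm holds its last target. There are 200 camera calls.

### The job

One of the three blue parts bins has run empty, but its flip marker still lies out in front showing green. With the fingertips, push that marker up and right over its hinge until it lies flat over the bin's mouth with the red face up, then leave it there. Push it gently, do not pinch it, and do not shift the bins, the other markers, the stock or the things on the bench.

Things in the scene. Friction and masses are not known exactly. Their poses are not given: they have to be found in the camera images.
- bin_empty: Blue open bin, loose on the bench, 200 deep (x) x 150 wide (y) x 120 mm high, walls and floor 3 mm, about 0.6 kg. Origin: centre of underside, z up; its front, with the marker, looks along its -x (to the robot, turned up to 0.28 rad). Nothing is in it. Hinge axis along the bin's y at x = -108, z = 132 mm, in a grey clip 98 mm wide whose two ears (|y| 40 to 48 mm) stand 19 mm above the rim.
- bin_fans: Blue open bin, loose on the bench, 200 deep (x) x 150 wide (y) x 120 mm high, walls and floor 3 mm, about 0.6 kg plus stock. Origin: centre of underside, z up; its front, with the marker, looks along its -x (to the robot, turned up to 0.28 rad). It holds two case fans; same marker and clip as the empty bin.
- bin_pumps: Blue open bin, loose on the bench, 200 deep (x) x 150 wide (y) x 120 mm high, walls and floor 3 mm, about 0.6 kg plus stock. Origin: centre of underside, z up; its front, with the marker, looks along its -x (to the robot, turned up to 0.28 rad). It holds two cooler pump heads; same marker and clip as the empty bin.
- marker_empty (a joint): Angle of the empty bin's marker, rad. 0: level, out in front of the bin, green up, free space below. 1.57: upright. 3.14: folded back level over the bin's mouth, red up. Stops at 0 and 3.14. Starts between 0 and 0.35. The hinge is stiff (friction 0.03 N m): it stays where it is left, about 1 N at the lip moves it.
- flap_empty: The empty bin's marker paddle, 4 mm thick (2 mm either side of the hinge axis), 45 g; one face green with a white dot, the other red with a white bar. Origin: middle of the hinge axis; y along the hinge, -x from hinge to free end, z out of the green face. Flat, 74 mm wide from 4 to 56 mm out, 34 mm wide to 60 mm; there a 34 mm wide thumb lip turns to the green side.
- tab_empty (a point): Middle of the end of the thumb lip of the empty bin's marker: 70 mm out from the hinge axis and 12.5 mm to the green side of the paddle. The lip slopes at 50 degrees from 60 mm out to here, 4 mm thick; free space in front and below.
- tab_fans (a point): End of the thumb lip of the fan bin's marker, 70 mm out from its hinge axis; that marker shows green and is to be left alone.
- tab_pumps (a point): End of the thumb lip of the pump bin's marker, 70 mm out from its hinge axis; that marker shows green and is to be left alone.
- fan_low: 92 mm square case fan, 25 mm thick, black frame with white blades, lying flat on the floor of the fan bin. Origin at the centre of its underside.
- fan_top: 92 mm square case fan, 25 mm thick, black frame with white blades, lying flat on the other fan in the fan bin. Origin at the centre of its underside.
- pump_a: Round black cooler pump head on a copper plate, 60 mm across, 44 mm high, in the pump bin. Origin at the centre of its underside.
- pump_b: The second pump head in the pump bin, the same.
- fan_bench: 92 mm square case fan, 25 mm thick, black frame with white blades, lying flat on the bench, to the robot's left, beside the work. Origin at the centre of its underside.
- screwdriver: Screwdriver with a red handle, 190 mm long, lying on the bench between the robot and the bins. Origin under the middle of its length, near the bench.
- screw_jar: Closed screw jar, 52 mm across, 55 mm high, standing on the bench to the robot's right. Origin at the centre of its underside.

How it is judged:
By the outcome, as a careful person would: the job done as asked, in the order asked, and still so for the second after the job is handed in, with the robot touching nothing.
It also fails if it takes over 40 s, if anything falls off the work surface, if the arm or the gripper's body presses on something with over 40 N, if the wrist force passes 120 N, or if a joint passes its speed limit or range.

## Working session

There is one attempt and no reset: what is moved stays moved. The work goes in short steps, each a Python script; the robot and the scene stay as the last script left them, time stands still between calls to the robot, and variables do not carry over. Pictures are saved under pics/ and viewed, at most 10 in all, crops included, and the job is handed in when it is done.

```bash
mkdir -p pics; ls; cat > h.py <<'E'
import numpy as np, cv2
from rig import manip
def look(cam, name=None):
    o=manip.get_obs(); im,d=manip.read_camera(cam)
    if name: cv2.imwrite(f'pics/{name}.png', im[:,:,::-1])
    return o,im,d
def cam(camn,o=None):
    c=manip.calibration(camn); f=192/np.tan(np.radians(c['fov_y'])/2)
    if 'mount' in c:
        from scipy.spatial.transform import Rotation as R
        T=np.eye(4);T[:3,:3]=R.from_euler('xyz',o['orientation']).as_matrix();T[:3,3]=o['eef_pos']
        T=T@np.array(c['mount'])
    else:
        W=np.eye(4);W[:3,:3]=cv2.Rodrigues(np.array(c['rvec'],float))[0];W[:3,3]=np.ravel(c['tvec']);T=np.linalg.inv(W)
    return f,c['cx'],c['cy'],T
def cloud(camn,d,o=None):
    f,cx,cy,T=cam(camn,o); v,u=np.mgrid[:384,:512]
    P=np.stack([(u-cx)/f*d,(v-cy)/f*d,d],-1)
    P=P@T[:3,:3].T+T[:3,3]; P[d==0]=np.nan
    return P
E
python3 - <<'E'
from h import *
for c in ['scene','top']:
    o,im,d=look(c,c+'0'); P=cloud(c,d); np.save(c+'0.npy',P)
    for t in ['bin_empty','bin_fans','bin_pumps','flap_empty','tab_empty','tab_fans','tab_pumps','screwdriver']:
        for r in manip.spot_point(c,t)[:3]:
            v,u=r['position'][0]*384,r['position'][1]*512
            vi,ui=min(max(int(v),0),383),min(max(int(u),0),511)
            print(c,t,round(r['p'],2),int(v),int(u),P[vi,ui].round(3))
print(manip.get_obs()['t'],manip.grip_point_offset)
E
```

```text
pics
scene bin_empty 0.65 185 180 [ 0.696 -0.227  0.001]
scene bin_fans 0.81 253 285 [0.691 0.202 0.048]
scene bin_pumps 0.7 232 226 [0.733 0.006 0.002]
scene flap_empty 0.77 139 193 [ 0.587 -0.246  0.127]
scene tab_empty 0.56 120 203 [ 0.521 -0.258  0.152]
scene tab_empty 0.23 167 257 [ 0.563 -0.003  0.164]
scene tab_fans 0.63 201 337 [0.503 0.244 0.146]
scene tab_pumps 0.97 164 259 [ 0.462 -0.07  -0.002]
scene tab_pumps 0.49 253 285 [0.691 0.202 0.048]
scene screwdriver 0.76 177 293 [ 0.432  0.054 -0.002]
top bin_empty 0.62 172 320 [ 0.694 -0.231  0.006]
top bin_empty 0.6 207 255 [ 0.568 -0.007  0.004]
top bin_fans 0.94 181 197 [0.65  0.192 0.046]
top bin_pumps 0.98 160 257 [ 0.732 -0.011  0.011]
top flap_empty 0.95 201 328 [ 0.581 -0.236  0.135]
top tab_empty 0.59 219 335 [ 0.523 -0.255  0.152]
top tab_fans 0.77 223 174 [0.502 0.249 0.142]
top tab_pumps 0.87 204 252 [0.565 0.005 0.16 ]
top screwdriver 0.65 246 237 [0.433 0.052 0.01 ]
0.9 0.0188
```

View pics/scene0.png

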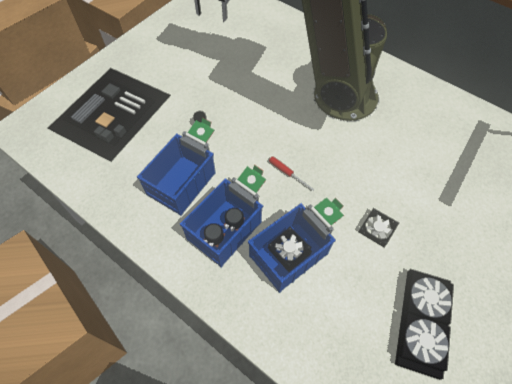

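View pics/top0.png

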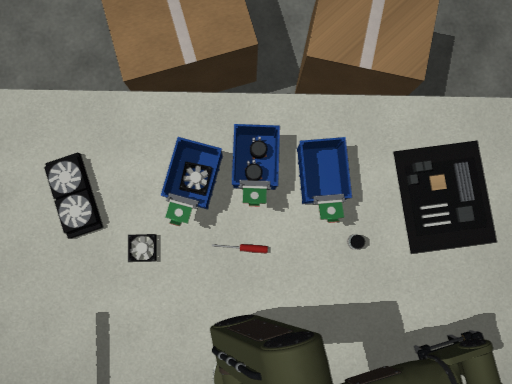

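```bash
python3 - <<'E'
from h import *
P=np.load('top0.npy'); S=np.load('scene0.npy')
im=cv2.imread('pics/top0.png')
for n,Q,im in(('top',P,im),('scene',S,cv2.imread('pics/scene0.png'))):
    hsv=cv2.cvtColor(im,cv2.COLOR_BGR2HSV)
    roi=(Q[...,1]<-0.13)&(Q[...,1]>-0.4)&(Q[...,0]>.45)&(Q[...,0]<.85)
    b=roi&(Q[...,2]>.112)&(Q[...,2]<.126)&(abs(hsv[...,0].astype(int)-110)<15)&(hsv[...,1]>80)
    r=cv2.minAreaRect(Q[b][:,:2].astype(np.float32)*1000);print(n,'rim',r,b.sum())
    print(cv2.boxPoints(r).round(0).tolist())
    g=roi&(abs(hsv[...,0].astype(int)-60)<20)&(hsv[...,1]>80)&(Q[...,2]>.05)
    G=Q[g]; print(g.sum(),G.min(0),G.max(0))
    A=np.c_[G[:,:2],np.ones(len(G))];print('plane',np.linalg.lstsq(A,G[:,2],rcond=None)[0])
    k=roi&(Q[...,2]>.127)&(hsv[...,1]<60); print('grey/white',Q[k].min(0),Q[k].max(0))
    for q in Q[k&(Q[...,2]>.134)&(Q[...,0]>.56)][:40:2]: print(q.round(3).tolist(),end=' ')
    print()
E
```

```text
top rim ((687.5723266601562, -230.47412109375), (200.9775390625, 150.95510864257812), 5.775609016418457) 441
[[580.0, -165.0], [595.0, -316.0], [795.0, -295.0], [780.0, -145.0]]
326 [ 0.51600415 -0.28188244  0.12905764] [ 0.5783545  -0.20697136  0.16293783]
plane [-0.28525973 -0.02445901  0.2925956 ]
grey/white [ 0.51296373 -0.29038091  0.12710689] [ 0.60458636 -0.19139712  0.16087871]
[0.591, -0.28, 0.135] [0.591, -0.286, 0.14] [0.588, -0.286, 0.139] [0.583, -0.201, 0.135] [0.584, -0.239, 0.135] [0.584, -0.245, 0.136] [0.584, -0.255, 0.135] [0.584, -0.263, 0.142] [0.585, -0.274, 0.136] [0.584, -0.282, 0.141] [0.58, -0.201, 0.137] [0.58, -0.207, 0.137] [0.58, -0.217, 0.137] [0.581, -0.223, 0.135] [0.581, -0.229, 0.137] [0.58, -0.238, 0.14] [0.581, -0.248, 0.14] [0.581, -0.254, 0.14] [0.581, -0.263, 0.142] [0.581, -0.27, 0.138] 
scene rim ((690.94775390625, -227.4482879638672), (199.9688720703125, 151.87098693847656), 6.056431293487549) 495
[[584.0, -162.0], [600.0, -314.0], [798.0, -292.0], [782.0, -141.0]]
274 [ 0.51891486 -0.27998763  0.1289028 ] [ 0.57972404 -0.2051346   0.15740103]
plane [-0.27559853 -0.03273073  0.28495165]
grey/white [ 0.51503339 -0.28819556  0.12702723] [ 0.60680149 -0.18877963  0.1619305 ]
[0.564, -0.278, 0.137] [0.586, -0.284, 0.139] [0.577, -0.276, 0.136] [0.59, -0.285, 0.137] [0.587, -0.279, 0.138] [0.563, -0.249, 0.138] [0.561, -0.241, 0.142] [0.594, -0.281, 0.139] [0.589, -0.277, 0.137] [0.585, -0.272, 0.137] [0.564, -0.248, 0.135] [0.561, -0.241, 0.137] [0.596, -0.279, 0.137] [0.588, -0.269, 0.138] [0.564, -0.239, 0.136] [0.56, -0.233, 0.137] [0.584, -0.26, 0.135] [0.58, -0.255, 0.135] [0.586, -0.254, 0.136] [0.582, -0.249, 0.136]
```

The scene view shows the empty bin at about (180,172) with its green marker at (201,131). The top view shows it at (325,170), with the marker at (331,210) and the jar at (357,241). The networks agree with this. The hinge centre is about (0.5815, -0.240, 0.132), the yaw about 0.103, and the marker angle about 0.27. I'll check that the arm can reach the whole path before moving.

```bash
cat > plan.py <<'E'
from h import *
from scipy.spatial.transform import Rotation as Rot
A=np.radians(45); YAW=.103; C=np.array([.689,-.229])
ex=np.array([np.cos(YAW),np.sin(YAW),0]); ey=np.array([-np.sin(YAW),np.cos(YAW),0])
H=np.r_[C,0]-.108*ex+[0,0,.132]
d=np.array([np.cos(A),-np.sin(A)]); w=np.array([np.sin(A),np.cos(A)])
W=lambda q: H+q[0]*ex+[0,0,q[1]]
def ori(s):
    z=d[0]*ex+[0,0,d[1]]; y=s*ey
    return Rot.from_matrix(np.c_[np.cross(y,z),y,z]).as_euler('xyz')
def tcp(th,h=.008,rt=.048,press=0.):
    "finger just touching the red face at marker angle th (hinge-plane x,z)"
    u=np.array([-np.cos(th),np.sin(th)]); n=np.array([-np.sin(th),-np.cos(th)])
    if th<A:   # finger side against the bend
        return .060*u+.002*n+.012*d-h*w-press*n*-1*-1
    s=.002+max(-(h*w)@n,(h*w)@n)
    return rt*u+(s-press)*n
E
python3 - <<'E'
from plan import *
print(np.array(manip.calibration('wrist')['mount']).round(3).tolist())
ths=np.linspace(.27,np.pi,12)
for t in ths: print(round(t,2),tcp(t).round(4),W(tcp(t)).round(3))
for s in(1,-1):
    print(s,ori(s))
    for q in [tcp(.27)-.1*d-.012*w]+[tcp(t) for t in ths]+[tcp(np.pi)-.1*d]:
        j=manip.ik(W(q),ori(s)); print(None if j is None else np.round(j,2))
E
```

```text
[[-0.0, -0.97, -0.243, 0.071], [1.0, -0.0, -0.001, -0.001], [0.001, -0.243, 0.97, -0.179], [0.0, 0.0, 0.0, 1.0]]
0.27 [-0.0555 -0.0001] [ 0.526 -0.246  0.132]
0.53 [-0.0499  0.0145] [ 0.532 -0.245  0.147]
0.79 [-0.0408  0.0271] [ 0.541 -0.244  0.159]
1.05 [-0.0322  0.0369] [ 0.55  -0.243  0.169]
1.31 [-0.0208  0.0442] [ 0.561 -0.242  0.176]
1.58 [-0.0074  0.048 ] [ 0.574 -0.241  0.18 ]
1.84 [0.0068 0.0479] [ 0.588 -0.239  0.18 ]
2.1 [0.0206 0.0435] [ 0.602 -0.238  0.176]
2.36 [0.0326 0.0353] [ 0.614 -0.237  0.167]
2.62 [0.0396 0.0275] [ 0.621 -0.236  0.159]
2.88 [0.0448 0.0182] [ 0.626 -0.235  0.15 ]
3.14 [0.048  0.0077] [ 0.629 -0.235  0.14 ]
1 [-3.14159265  0.78539816 -3.03859265]
None
None
None
None
None
None
None
None
None
None
None
None
None
None
-1 [ 3.14159265 -0.78539816  0.103     ]
[-0.91  0.02  2.08  0.96  0.83 -0.04]
[-0.75  0.24  2.    1.11  0.64 -0.13]
[-0.74  0.22  1.98  1.06  0.65 -0.06]
[-0.73  0.21  1.95  1.02  0.66 -0.01]
[-0.71  0.21  1.93  1.    0.66  0.04]
[-0.7   0.22  1.9   0.97  0.66  0.09]
[-0.68  0.23  1.87  0.95  0.66  0.12]
[-0.65  0.26  1.84  0.94  0.64  0.15]
[-0.63  0.28  1.82  0.94  0.63  0.16]
[-0.62  0.32  1.8   0.95  0.61  0.16]
[-0.61  0.34  1.79  0.97  0.6   0.15]
[-0.6   0.36  1.78  0.99  0.58  0.13]
[-0.6   0.38  1.78  1.01  0.57  0.1 ]
[-0.7   0.16  1.87  0.89  0.71  0.19]
```

```bash
python3 - <<'E'
from plan import *
O=ori(-1)
manip.move_gripper(0.0)
manip.move_to(W(tcp(.27)-.1*d-.014*w),O)
f0=np.array(manip.get_obs()['wrist_force']); np.save('f0.npy',f0)
manip.move_linear(W(tcp(.27)-.01*w),O,v=.08)
print(manip.get_obs()['t'],f0)
for th in np.arange(.15,1.25,.12):
    manip.move_linear(W(tcp(th)),O,v=.04)
    o=manip.get_obs(); f=np.array(o['wrist_force'])-f0
    print(round(th,2),round(o['t'],2),f.round(2),(o['eef_pos']-W(tcp(th))).round(4))
    if np.linalg.norm(f)>12: print('STOP');break
a=look('scene')[1]; b=look('wrist')[1]
cv2.imwrite('pics/mid.png',np.hstack([cv2.resize(a[80:230,120:320],(400,300)),cv2.resize(b,(400,300))])[:,:,::-1])
E
```

```text
5.1333 [0.19017927 0.096559   0.07180202]
0.15 5.42 [-0.49  0.02  0.27] [0.0002 0.     0.0001]
0.27 5.76 [-0.03 -0.43 -0.21] [ 0.0001 -0.0001  0.0004]
0.39 6.09 [ 0.36 -0.02  0.6 ] [ 0.0002 -0.0001  0.0004]
0.51 6.42 [-0.68  0.08  0.5 ] [ 0.0002 -0.      0.0003]
0.63 6.76 [ 0.    0.43 -0.88] [ 0.0002 -0.      0.0003]
0.75 7.09 [ 0.49 -0.1   0.03] [0.0002 0.     0.0002]
0.87 7.4 [ 0.02 -0.19 -0.54] [0.0002 0.     0.0003]
0.99 7.7 [-0.37 -0.01  0.86] [ 0.0002 -0.      0.0003]
1.11 8.0 [-0.64 -1.13  0.23] [0.0002 0.     0.0002]
1.23 8.31 [-0.04 -0.03  0.44] [0.0002 0.     0.0002]
```

View pics/mid.png

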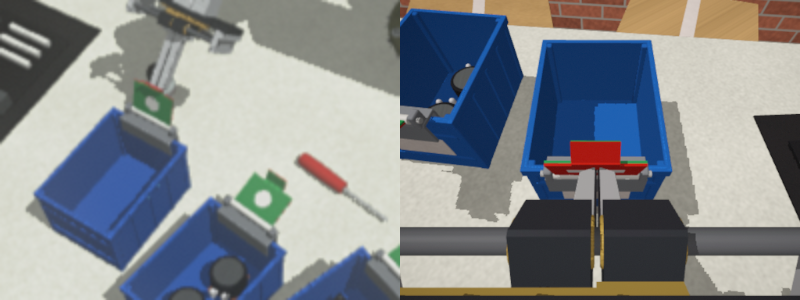

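The left half shows the marker upright, around (152,102), with the fingers behind it and the bin unmoved. In the right half (wrist view), the fingertips are centred on the red face at (597,160). I'll carry on over the hinge with a force guard, then back off.

```bash
python3 - <<'E'
from plan import *
O=ori(-1); f0=np.load('f0.npy')
F=lambda: np.array(manip.get_obs()['wrist_force'])-f0
for th in np.arange(1.35,3.1,.12):
    manip.move_linear(W(tcp(th)),O,v=.04)
    f=F(); print(round(th,2),f.round(2))
    if np.linalg.norm(f)>8: print('STOP');break
q=tcp(th); z=q[1]
for i in range(14):           # press down until the stop is felt
    q=np.array([.048,z-.001*(i+1)]); manip.move_linear(W(q),O,v=.02)
    f=np.mean([F(),(manip.hold(.03),F())[1],(manip.hold(.03),F())[1]],0); print(q.round(4),f.round(2))
    if f[2]>3.5: break
manip.move_linear(W(q+[-.004,.03]),O,v=.05)
manip.move_linear(W(q-.14*d+[0,.03]),O,v=.12)
print(manip.get_obs()['t'])
a,_,b=0,0,0
o,a,ds=look('scene'); o,b,dw=look('wrist'); 
cv2.imwrite('pics/end.png',np.hstack([cv2.resize(a[80:230,120:320],(400,300)),cv2.resize(b,(400,300))])[:,:,::-1])
for n,im,dd in(('scene',a,ds),('wrist',b,dw)):
    Q=cloud(n,dd,o); m=(im[...,0]>110)&(im[...,1]<70)&(im[...,2]<70)&(Q[...,1]<-.15)&(Q[...,1]>-.35)&(Q[...,2]>.09)
    G=Q[m]; L=(G-H)@np.c_[ex,ey,[0,0,1]]
    print(n,m.sum(),L.min(0).round(3),L.max(0).round(3),np.polyfit(L[:,0],L[:,2],1).round(3))
E
```

```text
1.35 [-0.87 -0.8   0.89]
1.47 [-0.86 -0.71 -0.35]
1.59 [-1.35  0.82  0.47]
1.71 [-0.18 -0.11 -0.17]
1.83 [ 0.1  -0.97  0.1 ]
1.95 [ 0.47  0.07 -0.91]
2.07 [-0.48 -0.42 -0.19]
2.19 [-0.35 -0.52 -0.61]
2.31 [-0.    0.53  0.76]
2.43 [-0.87  0.38  0.78]
2.55 [-0.38  0.29  1.3 ]
2.67 [-0.27  0.11  0.07]
2.79 [-0.12 -0.2   0.04]
2.91 [-0.53 -0.41  1.04]
3.03 [-1.1   0.05  0.08]
[0.048  0.0113] [-0.63 -0.3   0.38]
[0.048  0.0103] [ 0.07 -0.36 -0.15]
[0.048  0.0093] [ 0.6  -0.24 -0.01]
[0.048  0.0083] [ 0.55 -0.47  1.25]
[0.048  0.0073] [-1.07  0.44  5.25]
16.525
scene 77 [ 0.013 -0.032 -0.016] [0.072 0.037 0.004] [-0.174  0.007]
wrist 1935 [-0.061 -0.037 -0.01 ] [0.067 0.039 0.156] [-0.384  0.016]
```

View pics/end.png

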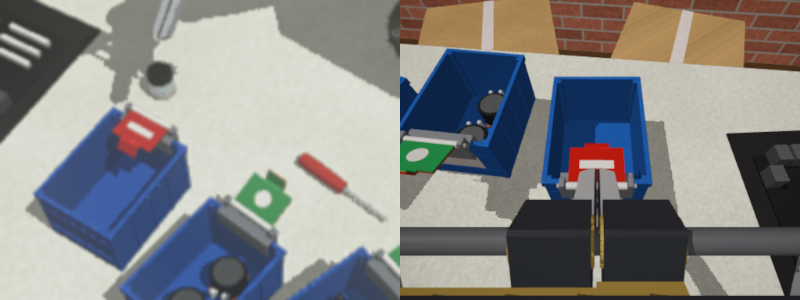

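The marker lies red up over the mouth at (140,130), with the fingers clear, and the stop was felt at the predicted height. I'll check flatness and bin shift once, then hand in.

```bash
python3 - <<'E'
from plan import *
for n in('scene','top'):
    o,im,dd=look(n); Q=cloud(n,dd)
    L=(Q-H)@np.c_[ex,ey,[0,0,1]]; h=cv2.cvtColor(im,cv2.COLOR_RGB2HSV)
    m=(L[...,0]>.008)&(L[...,0]<.054)&(abs(L[...,1])<.034)&(abs(L[...,2])<.03)
    G=L[m]; print(n,m.sum(),np.polyfit(G[:,0],G[:,2],1).round(3),np.median(G[:,2]).round(4))
    b=(Q[...,1]<-.13)&(Q[...,1]>-.4)&(Q[...,0]>.45)&(Q[...,0]<.85)&(Q[...,2]>.112)&(Q[...,2]<.126)&(abs(h[...,0].astype(int)-110)<15)&(h[...,1]>80)
    print(cv2.minAreaRect(Q[b][:,:2].astype(np.float32)*1000))
manip.hold(.5); print(manip.get_obs()['t'], manip.close_job())
E
```

```text
scene 245 [ 0.029 -0.   ] 0.001
((689.6181640625, -227.0739288330078), (199.884765625, 151.92562866210938), 5.737189292907715)
top 304 [-0.002  0.002] 0.0017
((687.1998291015625, -230.05091857910156), (200.4638671875, 150.138427734375), 5.630713939666748)
the job is handed in; nothing more can be done
17.225 None
```

The empty bin's marker now lies flat over its mouth with the red face up; the bin moved by no more than the 1–2 mm the cameras can resolve, and the job was handed in at 17.2 s with the arm clear.

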